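# Leak-test a vial on the bench vacuum tester

## Robot

A 7-joint arm with a two-finger parallel gripper is mounted at the origin on a cart in front of the work surface, level with it; the furniture and walls round the work are solid. World frame = base frame: x ahead of the robot, y to its left, z up, the work surface at z = 0. Lengths are in m, angles in rad, forces in N, time in s.
With the tool pointing down it reaches from about 0.4 to 0.875 m from the base axis. Payload 19.3 kg.
Tool frame: the origin (TCP) lies between the finger pads; the fingertips stand bot.tcp_to_tips ahead of it and the grasp point (between the pads) is the TCP (bot.tcp_to_tips is the distance from the TCP to the fingertips, in m); z points along the fingers, y is the line along which they close (so a half turn about z gives the same grasp; the last joint's range is limited). The gripper opens to 85 mm and grips with 20 to 120 N. Pads are 22 mm wide; open, the fingers measure 114 mm over their backs; the gripper's body (76 mm by 85 mm) begins 54 mm behind the grasp point. The pads swing forward as they close: fully open they stand 13 mm farther back than shut.
Start: joints at [-1.198, 0.521, -0.036, 1.599, 0.021, 1.021, -0.113], TCP at [0.268, 0.565, 0.25] pointing down, gripper open.
Joint ranges: [-2.91, 2.91], [-0.3, 2.13], [-1.5, 1.42], [0.17, 2.43], [-1.26, 4.41], [0.16, 1.93], [-2.52, 2.52]. Speed limits (rad/s): [1.89, 1.89, 2.39, 2.39, 3.01, 3.01, 3.01].

## Interface

Orientations are given as [roll, pitch, yaw] about the fixed x, y, z axes, in that order (R = Rz(yaw) Ry(pitch) Rx(roll)).
In Python, from workcell import telemetry, grab_frame, bot gives the robot as it stands. The module is installed in compiled form; this text tells all that it offers.
- The arm moves only by the shell command python3 -m crank 'ROWS' [FORCE]. ROWS is text: rows parted by semicolons, each of 7 numbers parted by spaces: the finger opening in m, from 0 to 0.0854, then the shift along the tool's x, y, z in m, then the turn, a rotation vector about the tool's x, y, z in degrees. A call has exactly 8 rows; each row shifts and turns the commanded pose from where the row before left it, along the tool's axes as they then stand; what a row does not reach is not made up. A row lasts 1/12 s, in which the tool goes at most 41.7 mm and 7.16 degrees, less where a joint would pass 70% of its speed; a pose out of reach is approached as far as the arm can. A call with a gripper value outside its range is refused whole. The fingers move at their own pace and stop on an object; FORCE is the grip in N (left out, the last holds). Time passes only in rows, so rows that do not move let the fingers close, or fill a call up. It gives the time, the measured TCP pose, the force, the opening and the grip force at its end, in the units of the state.
- telemetry.observe(): the state, without advancing time (a new reading comes with each control period).
- grab_frame(name): name is "scene" or "top" or "wrist"; returns a dict with "pixels" (420x560x3 uint8, red, green, blue), "depth" (420x560 float32, m along the optical axis (not along the pixel's ray), 0 where there is no reading), "vertical_fov" (degrees; the focal length in pixels is half the picture's height over the tangent of half this angle, whatever the lens; pixels are square), "cx", "cy" (the principal point, pixels), "R" (3x3) and "t" (3): a world point X has camera coordinates R X + t; the wrist camera has in their place "hand_eye" (4x4, takes a point from camera to tool coordinates, whose origin is the TCP and whose axes are the flange's). Camera axes: x right, y down, z forward; pixel columns grow to the right and rows downward; lengths in m; the calibration is good to about 2 mm. A picture is of the moment at which its call begins: read the wrist's pose just before it.
- bot.job_done(): hands the job in; it is judged then, once.
The state is a dict: "clock": time; "qpos": joint angles; "qd": joint speeds; "joint_efforts": joint torques, N m; "position": TCP position; "tool_rot": TCP orientation; "force": force on the tool from outside, world axes, zero at the start; "moment": the same for the moment, N m; "grip_width": finger opening in m; "finger_force": force on a finger pad.
Only numpy, scipy, OpenCV 4.12 (cv2) and the standard library are available. Lean on these libraries where they do the work, as an engineer would, in place of code of your own. Each camera call takes 0.05 s, during which the arm holds its last target. There are 200 camera calls.

## Task

Leak-test the glass vial: pull the leak tester's tilting hopper fully down by its top bar, set the vial gently into the hopper, and push the hopper back up fully home. Then draw the spring-return pump handle out until its pointer is level with the mark clip beside it, and finish there, still holding the handle steady at the mark, because it springs back if let go. Leave the other things on the worktop alone.

Things in the scene. Friction and masses are not known exactly. Their poses are not given: they have to be found in the camera images.
- leak_tester: the fixed tester. Origin on the surface under the housing's front; +x to the back (yaw within 0.18 rad), +y left, z up. White housing with the hopper at the right: x 6 to 131, y -125 to 30 mm, roof 146 mm high. Level pump barrel at the left: 58 mm thick, axis y 70, z 50, x 0 to 130 mm, gauge above it at x 72, to z 134 mm. Mark rail: y 115, x -155 to 15, 22 mm high
- hopper (a joint): angle of the hopper about its bottom hinge: 0 = shut (front panel upright, flush with the housing), 0.75 = fully down against its stop (tilted toward the robot). Starts shut or up to 0.15 ajar. A stiff hinge (about 0.25 N m, some 2 N at the bar) keeps it where it is left.
- hopper_hinge (a point): middle of the hinge line, at leak_tester (0, -47.5, 20) mm; the line runs along the tester's y; the point's axes turn with the hopper: x into the pocket, z up the panel
- hopper_bar (a point): middle of the hopper's pull bar: round steel bar 10 mm thick, 104 mm long between end posts, parallel to the hinge, 155 mm from the hinge line, 42 mm beyond the panel's top edge; shut, it stands straight over the hinge, 175 mm over the surface, 29 mm above the roof. Pinched from above it turns between upright fingers as the hopper tilts.
- hopper_in (a point): middle of the pocket's floor, 45 mm behind the hinge; axes turn with the hopper (y along the hinge, z off the floor). Pocket 78 deep (x), 118 wide mm; its front is the panel, 10 thick, 113 high; back wall 46 high. Fully down, it is open from above from the panel's edge (77 mm before the hinge, 103 mm high) to the roof's edge (6 mm behind); panel and floor form a V, bottom at the hinge
- vial: the only small glass injection vial standing on the worktop, upright cylinder 25 mm diameter, 53 mm tall, about 24 g; origin at the centre of its underside, z up
- vial_center (a point): centre of the vial, 26.5 mm above its underside
- pump_handle: the pump's handle; origin at surface level below its plate; slides along the tester's -x (toward the robot) by up to 115 mm; starts fully in. A spring pulls it back: 6 N, plus 1 N per 10 mm. The plate stands across the slide: 12 thick (x), 42 wide (y), z 30 to 112 mm; fully in, its back is 44 mm before the barrel's cap. Rod 12 mm thick at z 50 mm behind it.
- handle_grip (a point): grip point in the upper part of the handle plate, 95 mm above the surface, 17 mm below the plate's top; axes parallel to the tester's
- handle_pointer (a point): tip of the thin steel pointer on the left side of the handle plate, 52 mm above the surface; it is 37 mm to the left of the handle's axis and in the middle of the plate's thickness; moves with the handle
- mark (a point): face of the thin upright steel fin (3 mm) of the mark clip on the rail to the left of the handle, 52 mm above the surface; axes parallel to the tester's. The pointer is at the mark when both have the same position along the tester's x; the clip stays put, 40 to 90 mm in front of the pointer's start.
- oxi: pulse oximeter 34 x 58 x 31 mm; leave alone; origin at the centre of its underside
- gauze: folded gauze pad 36 x 56 x 10 mm; leave alone; origin at the centre of its underside
- suture_carton: white carton 53 x 88 x 30 mm; leave alone; origin at the centre of its underside
- felt_pen: marker pen 136 mm long, lying flat; leave alone; origin at the centre of its underside
- syringe: thin syringe lying flat, 145 mm long; leave alone; origin at the centre of its underside
There are look-alikes about, which are no part of the job. Leave any pink look-alike of the vial alone.

How it is judged:
By the outcome, as a careful person would: the job done as asked, in the order asked, and still so for the second after the job is handed in, while the arm keeps its last pose, push and grip.
It also fails if it takes over 59 s, if anything falls off the work surface, if the arm or the gripper's body presses on something with over 40 N, if the wrist force passes 120 N, or if a joint passes its speed limit or range.

## Working session

There is one attempt and no reset: what is moved stays moved. The work goes in short steps, Python scripts to look and compute and a shell command to move; the robot and the scene stay as the last step left them, time stands still between calls to the robot, and variables do not carry over. Pictures are saved under pics/ and viewed, at most 13 in all, crops included, and the job is handed in when it is done.

```bash
mkdir -p pics; cat > h.py <<'E'
import numpy as np, cv2
from workcell import telemetry, grab_frame, bot
from scipy.spatial.transform import Rotation as Ro
def cam(n):
    s=telemetry.observe(); f=grab_frame(n)
    h=f["pixels"].shape[0]; f["f"]=h/2/np.tan(np.radians(f["vertical_fov"])/2)
    if "R" in f: R=np.array(f["R"]);t=np.array(f["t"]); f["Rw"]=R.T; f["o"]=-R.T@t
    else:
        H=np.array(f["hand_eye"]); Rt=rot(s); f["Rw"]=Rt@H[:3,:3]; f["o"]=Rt@H[:3,3]+np.array(s["position"])
    return f
def rot(s):
    r=np.array(s["tool_rot"],float)
    return r if r.shape==(3,3) else Ro.from_euler("xyz",r).as_matrix()
def ray(f,u,v): return f["Rw"]@np.array([(u-f["cx"])/f["f"],(v-f["cy"])/f["f"],1])
def onz(f,u,v,z): d=ray(f,u,v); return f["o"]+d*(z-f["o"][2])/d[2]
def dep(f,u,v): return f["o"]+ray(f,u,v)*f["depth"][int(v),int(u)]
def cloud(f):
    v,u=np.mgrid[:420,:560]; d=f["depth"]
    P=np.stack([(u-f["cx"])/f["f"]*d,(v-f["cy"])/f["f"]*d,d],-1)@f["Rw"].T+f["o"]; P[d==0]=np.nan; return P
def save(f,n,crop=None,k=1):
    im=f["pixels"][:,:,::-1]
    if crop: a,b,c,d=crop; im=im[b:d,a:c]
    cv2.imwrite("pics/"+n,cv2.resize(im,None,fx=k,fy=k,interpolation=cv2.INTER_CUBIC))
def proj(f,X): c=f["Rw"].T@(np.array(X)-f["o"]); return c[:2]/c[2]*f["f"]+[f["cx"],f["cy"]]
E
python3 - <<'E'
from h import *
s=telemetry.observe(); print(s, bot.tcp_to_tips)
for n in("scene","top"):
    f=cam(n); save(f,n+"0.png"); print(n,f["f"],f["cx"],f["cy"],f["o"],f["Rw"])
E
```

```text
{'clock': 0.0, 'qpos': array([-1.19816994,  0.52197407, -0.03634697,  1.60000762,  0.0211865 ,
        1.02114779, -0.11280547]), 'qd': array([ 0.00079932,  0.00085486,  0.00026705, -0.000779  , -0.00113376,
       -0.00029319, -0.0002448 ]), 'joint_efforts': array([ 7.80618593e-04, -9.27125144e+01,  1.98032230e+00, -3.69931948e+01,
        1.78771693e-02,  8.26828385e-03,  3.27617545e-05]), 'position': array([0.26768756, 0.56440591, 0.24975054]), 'tool_rot': array([-3.14044199e+00,  6.33906577e-05,  2.69876077e+00]), 'force': array([ 0.1289612 ,  0.72842519, -0.33017579]), 'moment': array([ 0.02274331,  0.07447595, -0.02384861]), 'finger_force': 0.0, 'grip_width': 0.08562834336804787} 0.019
scene 525.3579040398836 283.126192462842 209.03110496586714 [-0.10582963 -0.92150392  0.8588909 ] [[ 0.76984255 -0.38136273  0.51176647]
 [-0.63789046 -0.43345532  0.63656284]
 [-0.02093344 -0.8165041  -0.57696   ]]
top 435.5813765223737 273.6500924388435 206.34280341593848 [ 0.37009249 -0.1324779   1.35034469] [[ 0.02853903 -0.99094559  0.1311959 ]
 [-0.99959086 -0.02804187  0.00563576]
 [-0.00190575 -0.13130307 -0.99134044]]
```

View pics/scene0.png

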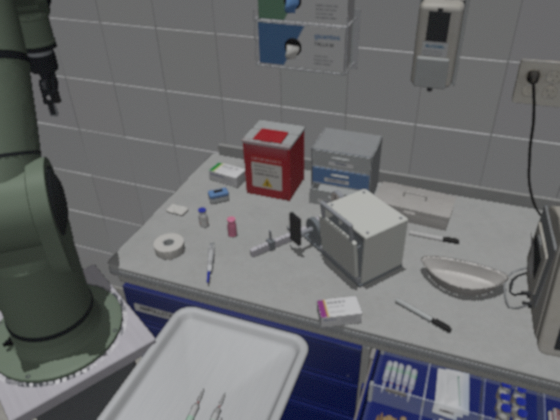

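View pics/top0.png

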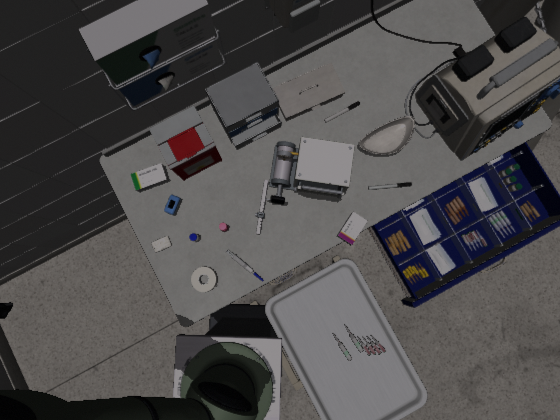

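The scene view shows two vial-like things. One is a clear vial with a blue cap at scene (203,217) and top (194,238). The other is a pink look-alike at scene (232,227) and top (223,227). The tape roll at (169,245) is not a vial. I choose the clear one. The tester is at top (325,165), its black handle plate at top (278,200), and the rail with clip at top (262,207).

```bash
python3 - <<'E'
from h import *
f=cam("top"); g=cam("scene")
P=cloud(f); z=P[...,2]
m=(np.abs(z-.146)<.008)&(P[...,1]<0.05)&(P[...,1]>-.5); m=m.astype(np.uint8); m=cv2.morphologyEx(m,cv2.MORPH_OPEN,np.ones((5,5)))
n,l,st,c=cv2.connectedComponentsWithStats(m)
for i in range(1,n):
    if st[i,4]>300:
        k=l==i; print(st[i],c[i],np.nanmedian(z[k]))
        r=cv2.minAreaRect(np.argwhere(k)[:,::-1].astype(np.float32)); 
        for b in cv2.boxPoints(r): print(b, onz(f,*b,.146).round(4))
# vial
for nm,F,(u,v) in(("top",f,(194,238)),("scene",g,(203,217))):
    hs=cv2.cvtColor(F["pixels"],cv2.COLOR_RGB2HSV); w=hs[v-15:v+15,u-15:u+15]
    k=(w[...,0]>105)&(w[...,0]<135)&(w[...,1]>110); y,x=np.nonzero(k); p=(x.mean()+u-15,y.mean()+v-15)
    print(nm,k.sum(),p,onz(F,*p,.049),dep(F,*p))
a=f["pixels"][120:250,220:370]; b=g["pixels"][180:310,240:420]
A=cv2.resize(a,None,fx=4,fy=4,interpolation=2)
cv2.imwrite("pics/t1.png",A[:,:,::-1]);save(g,"s1.png",(190,180,390,290),4)
E
```

```text
[ 296  137   58   50 2334] [324.76263925 161.48371894] 0.14591511345504227
[294.25146 178.88992] [ 0.609  -0.1813  0.146 ]
[300.5343  136.16681] [ 0.7333 -0.1965  0.146 ]
[355.00342 144.17697] [ 0.7141 -0.3516  0.146 ]
[348.72058 186.90009] [ 0.5904 -0.3345  0.146 ]
top 45 (np.float64(192.75555555555556), np.float64(236.7111111111111)) [0.44400885 0.11385925 0.049     ] [0.44390993 0.11352958 0.05074157]
scene 22 (np.float64(201.5), np.float64(209.63636363636363)) [0.44624062 0.1146271  0.049     ] [0.44561035 0.1134442  0.04992461]
```

View pics/t1.png

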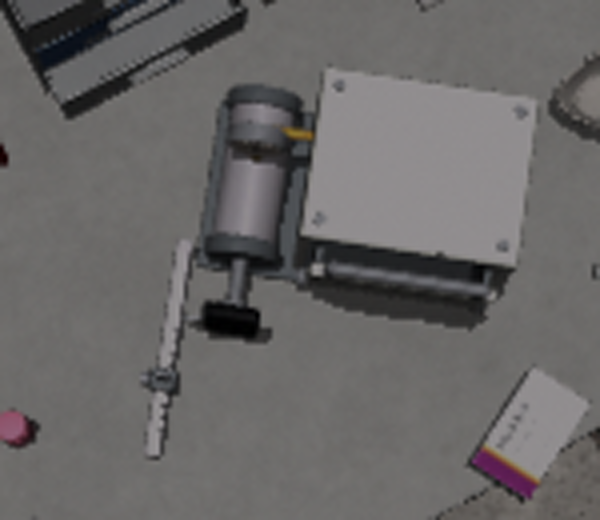

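View pics/s1.png

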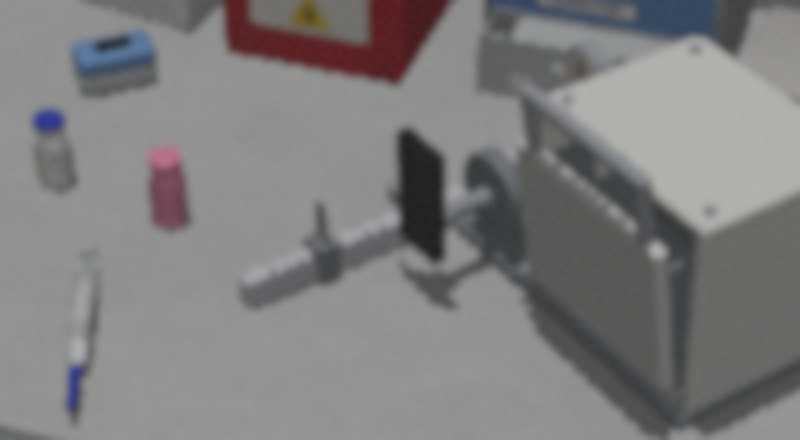

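The close crop confirms the choice: the clear vial with the blue cap at s1 (50,150) is distinct from the pink one at (168,188). The tester's roof gives yaw ≈ -0.121 and origin ≈ (0.5995, -0.2105). The mark clip is at t1 (160,378), and the hopper is slightly ajar. Next I measure the bar and clip while turning the tool.

```bash
cat >> h.py <<'E'
YAW=-.1215; TO=np.array([.5995,-.2105,0]); RT=Ro.from_euler("z",YAW).as_matrix()
def tw(p): return TO+RT@np.array(p,float)       # tester (m) -> world
def wt(X): return (np.asarray(X)-TO)@RT
def go(X,R=None):  # report tool-axis shift to a target (and turn)
    s=telemetry.observe(); Rt=rot(s); d=Rt.T@(np.array(X)-s["position"])
    print("t%.2f"%s["clock"],"shift mm",(d*1e3).round(1),"" if R is None else Ro.from_matrix(Rt.T@R).as_rotvec(degrees=True).round(1),"F",s["force"].round(1),"w %.4f"%s["grip_width"],"ff %.1f"%s["finger_force"],"tcpT",(wt(s["position"])*1e3).round(1))
def down(tilt=0,half=0): # tool y along tester x if half=0; tilt>0 leans the wrist to the robot
    return RT@Ro.from_euler("y",-tilt,degrees=True).as_matrix()@Ro.from_euler("z",90+half,degrees=True).as_matrix()@np.diag([1.,-1,-1])
E
python3 - <<'E'
from h import *
f=cam("top"); g=cam("scene")
for F in(f,g):
    T=wt(cloud(F)); x,y,z=np.moveaxis(T,-1,0)
    k=(y<-.01)&(y>-.085)&(z>.155)&(z<.19)&(x<.02)&(x>-.09); print("bar",k.sum(),np.nanmedian(T[k],0),np.nanpercentile(z[k],[10,90]))
    k=(y>.045)&(y<.095)&(z>.06)&(z<.12)&(x<-.02)&(x>-.1); print("plate",k.sum(),np.nanmedian(T[k],0),np.nanpercentile(x[k],[5,95]),np.nanpercentile(y[k],[5,95]),z[k].max())
    k=(y>.09)&(y<.14)&(z>.03)&(z<.08)&(x<-.02)&(x>-.17); print("fin",k.sum(),np.nanmedian(T[k],0) if k.sum() else 0, x[k][:12].round(3))
print("fin px scene",wt(onz(g,270,231.5,.062)),"top",wt(onz(f,220+160/4,120+376/4,.05)))
go(tw([0,-.0475,.25]),down())
E
python3 -m crank '0.05 0 0 0 0 0 7.1;0.05 0 0 0 0 0 7.1;0.05 0 0 0 0 0 7.1;0.05 0 0 0 0 0 7.1;0.05 0 0 0 0 0 7.1;0.05 0 0 0 0 0 7.1;0.05 0 0 0 0 0 7.1;0.05 0 0 0 0 0 7.1' 60
python3 -c "from h import *; go(tw([-.01,-.0475,.24]),down())"
```

```text
bar 101 [-0.01863192 -0.04779967  0.17794196] [0.17437813 0.18104807]
plate 89 [-0.05196021  0.06979942  0.10933945] [-0.0554047  -0.04393973] [0.05204209 0.08765158] 0.11570311769681395
fin 21 [-0.09374982  0.11148148  0.05367797] [-0.05  -0.05  -0.049 -0.049 -0.049 -0.048 -0.051 -0.05  -0.05  -0.088
 -0.094 -0.094]
bar 117 [-0.01880697 -0.04928193  0.17703063] [0.17255461 0.1793899 ]
plate 233 [-0.05125582  0.0607893   0.09075359] [-0.05375231 -0.04305776] [0.0465125  0.08224952] 0.1143517921461935
fin 41 [-0.09280628  0.10996102  0.04787807] [-0.049 -0.048 -0.048 -0.049 -0.046 -0.047 -0.048 -0.048 -0.094 -0.093
 -0.048 -0.047]
fin px scene [-0.09794318  0.10424914  0.062     ] top [-0.09631434  0.11492235  0.05      ]
t0.30 shift mm [-6.469e+02 -6.033e+02  4.000e-01] [-0.   0.  71.6] F [ 0.6 -0.6 -0.2] w 0.0851 ff 0.0 tcpT [-423.2  729.2  250.1]
clock: 0.97
position: [0.2678, 0.5647, 0.2502]
tool_rot: [-3.142, 0.0, 1.701]
force: [0.1, -0.9, -0.3]
grip_width: 0.0499
finger_force: 0.0
t0.97 shift mm [-855.3  206.5   10.3] [-0.   0.  14.4] F [ 0.1 -0.9 -0.3] w 0.0499 ff 0.0 tcpT [-423.2  729.3  250.2]
```

```bash

python3 -m crank '0.05 0 0 0 0 0 7.15;0.05 0 0 0 0 0 7.15;0.05 -0.0353 0.0184 0 0 0 0;0.05 -0.0353 0.0184 0 0 0 0;0.05 -0.0353 0.0184 0 0 0 0;0.05 -0.0353 0.0184 0 0 0 0;0.05 -0.0353 0.0184 0 0 0 0;0.05 -0.0353 0.0184 0 0 0 0' >/dev/null
python3 -m crank '0.05 -0.0353 0.0184 0 0 0 0;0.05 -0.0353 0.0184 0 0 0 0;0.05 -0.0353 0.0184 0 0 0 0;0.05 -0.0353 0.0184 0 0 0 0;0.05 -0.0353 0.0184 0 0 0 0;0.05 -0.0353 0.0184 0 0 0 0;0.05 -0.0353 0.0184 0 0 0 0;0.05 -0.0353 0.0184 0 0 0 0' >/dev/null
python3 -m crank '0.05 -0.0353 0.0184 0 0 0 0;0.05 -0.0353 0.0184 0 0 0 0;0.05 -0.0353 0.0184 0 0 0 0;0.05 -0.0353 0.0184 0 0 0 0;0.05 -0.0353 0.0184 0 0 0 0;0.05 -0.0353 0.0184 0 0 0 0;0.05 -0.0353 0.0184 0 0 0 0;0.05 -0.0353 0.0184 0 0 0 0'
python3 - <<'E'
from h import *
f=cam("wrist"); save(f,"w1.png"); T=wt(cloud(f)); x,y,z=np.moveaxis(T,-1,0)
k=(y<-.01)&(y>-.085)&(z>.155)&(z<.19)&(x<.02)&(x>-.06); print("bar",k.sum(),np.nanmedian(T[k],0))
go(tw([-.018,-.0475,.178]),down()); 
E
```

```text
clock: 2.97
position: [0.5829, -0.2545, 0.2502]
tool_rot: [-3.142, -0.0, 1.458]
force: [1.2, 0.8, 0.2]
grip_width: 0.0502
finger_force: 0.0
bar 1384 [-0.01724117 -0.04452499  0.17805875]
t3.02 shift mm [ 5.9 -8.2 72.2] [0.  0.2 0.2] F [-9.  -3.5 -3. ] w 0.0499 ff 0.0 tcpT [ -9.8 -53.1 250.2]
```

View pics/w1.png

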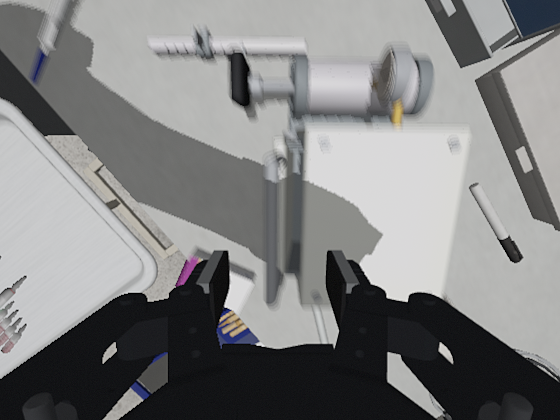

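The wrist view shows the bar upright at column 273 (rows 150–300), between the open fingers at (210,290) and (340,290). The clip is at (204,40) and the handle plate at (238,78). Next: lower and pinch.

```bash

python3 -m crank '0.05 0.0015 -0.002 0 0 0 0;0.05 0.0015 -0.002 0 0 0 0;0.05 0.0015 -0.002 0 0 0 0;0.05 0.0015 -0.0015 0.012 0 0 0;0.05 0 0 0.02 0 0 0;0.05 0 0 0.02 0 0 0;0.05 0 0 0.015 0 0 0;0.05 0 0 0.005 0 0 0' >/dev/null
python3 -m crank '0.02 0 0 0 0 0 0;0.0 0 0 0 0 0 0;0.0 0 0 0 0 0 0;0.0 0 0 0 0 0 0;0.0 0 0 0 0 0 0;0.0 0 0 0 0 0 0;0.0 0 0 0 0 0 0;0.0 0 0 0 0 0 0' 60
python3 -c "
from h import *; go(tw([-.1057,-.0475,.1374]),down())"
```

```text
clock: 4.35
position: [0.5763, -0.2457, 0.1796]
tool_rot: [3.14, -0.0, 1.458]
force: [-0.4, 1.7, 7.5]
grip_width: 0.0079
finger_force: 58.6
t4.35 shift mm [ -9. -87.  42.] [ 0.1 -0.   0.5] F [-0.4  1.7  7.5] w 0.0079 ff 58.6 tcpT [-18.8 -37.7 179.6]
```

```bash

python3 -m crank '0 0 -0.0061 0.001 0 0 0;0 0 -0.0061 0.001 0 0 0;0 0 -0.006 0.0015 0 0 0;0 0 -0.006 0.0015 0 0 0;0 0 -0.0059 0.002 0 0 0;0 0 -0.0059 0.002 0 0 0;0 0 -0.0057 0.0024 0 0 0;0 0 -0.0057 0.0024 0 0 0' 50
python3 -m crank '0 0 -0.0055 0.0028 0 0 0;0 0 -0.0055 0.0029 0 0 0;0 0 -0.0053 0.0033 0 0 0;0 0 -0.0053 0.0033 0 0 0;0 0 -0.005 0.0037 0 0 0;0 0 -0.005 0.0037 0 0 0;0 0 -0.0052 0.0046 0 0 0;0 0 -0.0052 0.0046 0 0 0'
python3 -c "
from h import *; go(tw([-.1057,-.0475,.139]),down())"
```

```text
clock: 5.02
position: [0.5288, -0.24, 0.165]
tool_rot: [3.14, -0.0, 1.458]
force: [4.6, 3.5, 1.0]
grip_width: 0.0075
finger_force: 58.1
clock: 5.68
position: [0.491, -0.2358, 0.1383]
tool_rot: [3.132, 0.0, 1.459]
force: [35.5, -1.3, 29.0]
grip_width: 0.0076
finger_force: 61.4
t5.68 shift mm [-9.2 -1.1 -0.7] [0.6 0.  0.5] F [35.5 -1.3 29. ] w 0.0076 ff 61.4 tcpT [-104.6  -38.3  138.3]
```

```bash

python3 -m crank '0.01 0 0.001 -0.001 0 0 0;0.05 0 0 0 0 0 0;0.05 0 0 0 0 0 0;0.05 0 0 0 0 0 0;0.05 0 0 -0.01 0 0 0;0.05 0 0 -0.025 0 0 0;0.05 0 0 -0.035 0 0 0;0.05 0 0 -0.035 0 0 0'
python3 - <<'E'
from h import *
f=cam("top"); g=cam("scene"); print(telemetry.observe()["qpos"])
for F in(f,g):
    T=wt(cloud(F)); x,y,z=np.moveaxis(T,-1,0)
    k=(y<-.06)&(y>-.085)&(z>.115)&(z<.2)&(x<-.06)&(x>-.13); print("bar",k.sum(),np.nanmedian(T[k],0))
    # vial & pink: cylinder tops by depth
    W=cloud(F)
    for c in((.445,.114),):
        k=(np.hypot(W[...,0]-c[0],W[...,1]-c[1])<.03)&(W[...,2]>.042)&(W[...,2]<.07); print("vial",k.sum(),np.nanmean(W[k],0),W[k].max(0))
go([.4455,.1138,.2],down(half=90)); go([.4455,.1138,.2],down(half=-90))
E
```

```text
clock: 6.35
position: [0.4869, -0.236, 0.243]
tool_rot: [-3.14, 0.0, 1.457]
force: [1.0, 0.2, 0.3]
grip_width: 0.0498
finger_force: 0.0
[-0.02101271  0.43339593  0.49393319  1.84420018 -0.25396879  0.91959186
  0.47436965]
bar 0 [nan nan nan]
vial 45 [0.44323383 0.11335122 0.05221857] [0.45232051 0.12460697 0.05854582]
bar 42 [-0.1050529  -0.07264925  0.13652949]
vial 48 [0.44452261 0.10800119 0.04996793] [0.45603912 0.12167066 0.05432729]
t6.45 shift mm [343.7 -83.5  45.8] [  0.2   0.3 -89.6] F [ 1.4 -0.4 -0.9] w 0.0497 ff 0.0 tcpT [-106.3  -39.8  246.8]
t6.45 shift mm [343.7 -83.5  45.8] [ 0.4 -0.2 90.4] F [ 1.4 -0.4 -0.9] w 0.0497 ff 0.0 tcpT [-106.3  -39.8  246.8]
  return np.nanmean(a, axis, out=out, keepdims=keepdims)
```

```bash

python3 -m crank '0.05 0 0 0 0 0 -6.9;0.05 0 0 0 0 0 -6.9;0.05 0 0 0 0 0 -6.9;0.05 0 0 0 0 0 -6.9;0.05 0 0 0 0 0 -6.9;0.05 0 0 0 0 0 -6.9;0.05 0 0 0 0 0 -6.9;0.05 0 0 0 0 0 -6.9' >/dev/null
python3 -m crank '0.05 0 0 0 0 0 -6.9;0.05 0 0 0 0 0 -6.9;0.05 0 0 0 0 0 -6.9;0.05 0 0 0 0 0 -6.9;0.05 0 0 0 0 0 -6.8;0.05 0.0083 0.0344 0.004 0 0 0;0.05 0.0083 0.0344 0.004 0 0 0;0.05 0.0083 0.0344 0.004 0 0 0' >/dev/null
python3 -m crank '0.05 0.0083 0.0344 0.004 0 0 0;0.05 0.0083 0.0344 0.004 0 0 0;0.05 0.0083 0.0344 0.004 0 0 0;0.05 0.0083 0.0344 0.004 0 0 0;0.05 0.0083 0.0344 0.004 0 0 0;0.05 0.0083 0.0344 0.004 0 0 0;0.05 0.0083 0.0344 0.004 0 0 0;0.05 0 0 0 0 0 0'
python3 - <<'E'
from h import *
f=cam("wrist"); save(f,"w2.png"); print(telemetry.observe()["qpos"])
W=cloud(f); hs=cv2.cvtColor(f["pixels"],cv2.COLOR_RGB2HSV)
k=(np.hypot(W[...,0]-.4455,W[...,1]-.1138)<.03)&(W[...,2]>.04)&(W[...,2]<.08); print("vial",k.sum(),np.nanmean(W[k],0),np.nanpercentile(W[k],[3,97],axis=0))
b=k&(hs[...,0]>105)&(hs[...,0]<135)&(hs[...,1]>110); v,u=np.nonzero(b); print(b.sum(),u.mean(),v.mean(),onz(f,u.mean(),v.mean(),.052))
go([.4455,.1138,.045],down(half=90))
E
```

```text
clock: 8.45
position: [0.4453, 0.1216, 0.2013]
tool_rot: [3.14, -0.001, 3.028]
force: [-1.3, 1.6, -0.3]
grip_width: 0.0498
finger_force: 0.0
[-0.37078824  0.33395968 -0.02140569  2.06564033  0.00994184  0.74267108
  1.05743616]
vial 433 [0.44292858 0.11258902 0.0521446 ] [[0.43316539 0.10296964 0.05063447]
 [0.45280858 0.12229055 0.05353889]]
384 268.3541666666667 204.53645833333334 [0.44342765 0.11190144 0.052     ]
t8.50 shift mm [ -0.3  -4.7 156.5] [-0.  -0.   0.4] F [ 0.2 -1.2 -0.1] w 0.0500 ff 0.0 tcpT [-192.4  307.9  201.5]
```

View pics/w2.png

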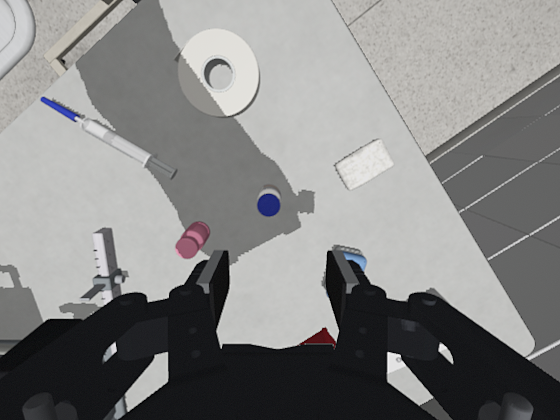

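The wrist view shows the vial's blue cap at (268,204). The pink look-alike at (193,240) and the oximeter at (348,257) are both clear of fingers opened to 42 mm.

```bash

python3 -m crank '0.042 0.001 -0.0035 0.02 0 0 0;0.042 0.001 -0.003 0.03 0 0 0;0.042 0 0 0.03 0 0 0;0.042 0 0 0.025 0 0 0;0.042 0 0 0.02 0 0 0;0.042 0 0 0.016 0 0 0;0.042 0 0 0.01 0 0 0;0.042 0 0 0.006 0 0 0' 
python3 -m crank '0.03 0 0 0 0 0 0;0.02 0 0 0 0 0 0;0.01 0 0 0 0 0 0;0.01 0 0 0 0 0 0;0.01 0 0 0 0 0 0;0.01 0 0 0 0 0 0;0.01 0 0 0 0 0 0;0.01 0 0 0 0 0 0' 25
python3 -m crank '0.01 0 0 -0.01 0 0 0;0.01 0 0 -0.02 0 0 0;0.01 0 0 -0.03 0 0 0;0.01 0 0 -0.035 0 0 0;0.01 0 0 -0.035 0 0 0;0.01 0 0 -0.03 0 0 0;0.01 0 0 -0.025 0 0 0;0.01 0 0 -0.015 0 0 0' 
python3 - <<'E'
from h import *
f=cam("wrist"); save(f,"w3.png",(150,180,420,400),2)
A=np.array([23.3-35.1, 0,0])
go(tw([-.0118,-.0475,.0794]),down(half=90,tilt=27))
n=np.array([-.454,0,.891]); go(tw(np.array([-.0118,-.0475,.0794])+n*.13),down(half=90,tilt=27))
E
```

```text
clock: 9.17
position: [0.4437, 0.1086, 0.0438]
tool_rot: [-3.14, -0.001, 3.021]
force: [-0.2, -0.2, -0.3]
grip_width: 0.0419
finger_force: 0.0
clock: 9.83
position: [0.444, 0.1095, 0.0448]
tool_rot: [3.141, 0.0, 3.022]
force: [0.2, 0.5, 5.5]
grip_width: 0.023
finger_force: 24.7
clock: 10.5
position: [0.4441, 0.1095, 0.2481]
tool_rot: [3.14, 0.003, 3.021]
force: [0.6, 0.8, 0.1]
grip_width: 0.0233
finger_force: 24.5
t10.55 shift mm [-179.2 -347.2  170.2] [  0.2 -26.7   0. ] F [ 1.2 -0.   4. ] w 0.0231 ff 24.5 tcpT [-192.3  299.1  249.6]
t10.55 shift mm [-120.8 -346.9   54.1] [  0.2 -26.7   0. ] F [ 1.2 -0.   4. ] w 0.0231 ff 24.5 tcpT [-192.3  299.1  249.6]
```

View pics/w3.png

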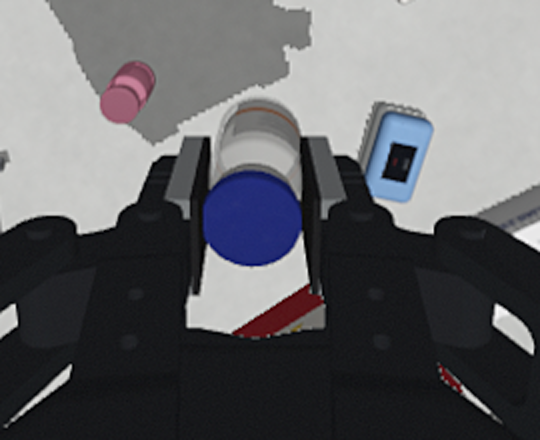

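```bash
python3 -c "
from h import *
f=grab_frame('wrist'); print(np.array(f['hand_eye']).round(3)); print(telemetry.observe()['qpos'].round(2))"
```

```text
[[-0.    -0.964 -0.266  0.068]
 [ 1.     0.    -0.001 -0.001]
 [ 0.001 -0.266  0.964 -0.124]
 [ 0.     0.     0.     1.   ]]
[-0.36  0.26 -0.02  2.03  0.01  0.85  1.07]
```

```bash

python3 -m crank '0.01 0 0 0 0 -6.7 0;0.01 0 0 0 0 -6.7 0;0.01 0 0 0 0 -6.7 0;0.01 0 0 0 0 -6.7 0;0.01 -0.007 -0.0289 0.009 0 0 0;0.01 -0.007 -0.0289 0.009 0 0 0;0.01 -0.007 -0.0289 0.009 0 0 0;0.01 -0.007 -0.0289 0.009 0 0 0' >/dev/null
python3 -m crank '0.01 -0.007 -0.0289 0.009 0 0 0;0.01 -0.007 -0.0289 0.009 0 0 0;0.01 -0.007 -0.0289 0.009 0 0 0;0.01 -0.007 -0.0289 0.009 0 0 0;0.01 -0.007 -0.0289 0.009 0 0 0;0.01 -0.007 -0.0289 0.009 0 0 0;0.01 -0.007 -0.0289 0.009 0 0 0;0.01 -0.007 -0.0289 0.009 0 0 0' 
python3 - <<'E'
from h import *
f=cam("wrist"); save(f,"w4.png")
go(tw([-.0095,-.0475,.0748]),down(half=90,tilt=27))
g=cam("scene"); T=wt(cloud(g)); x,y,z=np.moveaxis(T,-1,0)
k=(y<-.03)&(y>-.095)&(z>.11)&(z<.16)&(x<-.08)&(x>-.13); print("bar",k.sum(),np.nanmedian(T[k],0))
T=wt(cloud(f)); x,y,z=np.moveaxis(T,-1,0)
k=(y<-.06)&(y>-.09)&(z>.04)&(z<.11)&(x<-.01)&(x>-.1); L=T[k]; lx=L[:,0]*np.cos(.75)+(L[:,2]-.02)*np.sin(.75); print("panel inner local x",k.sum(),np.nanpercentile(lx,[10,50,90]))
E
```

```text
clock: 11.93
position: [0.5153, -0.2388, 0.1825]
tool_rot: [-3.129, 0.389, 3.019]
force: [1.0, 0.8, 0.1]
grip_width: 0.0228
finger_force: 24.5
t11.98 shift mm [-24.3  -0.5 125.5] [-1.  -4.7 -0.3] F [-4.3 -8.  -2.7] w 0.0229 ff 24.5 tcpT [-79.5 -44.7 181.7]
bar 106 [-0.10516092 -0.06351538  0.13666664]
panel inner local x 872 [0.0001325  0.00526928 0.00562109]
```

View pics/w4.png

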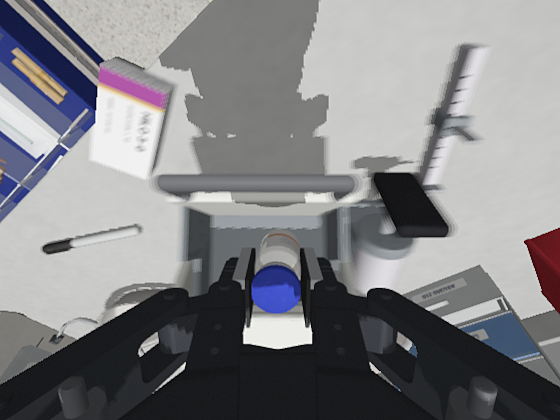

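The wrist view shows the vial over the open pocket, with the bar at row 185, the panel's inside at (265,222), and the vial between the fingers at (278,270). The tilt fell 5° short, so I correct that and lower.

```bash

python3 -m crank '0.01 -0.007 0 0 0 -4.7 0;0.01 -0.007 -0.001 0.01 0 0 0;0.01 0 0 0.018 0 0 0;0.01 0 0 0.018 0 0 0;0.01 0 0 0.018 0 0 0;0.01 0 0 0.016 0 0 0;0.01 0 0 0.01 0 0 0;0.01 0 0 0 0 0 0' 
python3 -c "
from h import *; go(tw([-.0095,-.0475,.0748]),down(half=90,tilt=27))"
```

```text
clock: 12.7
position: [0.5569, -0.246, 0.1207]
tool_rot: [-3.123, 0.445, 3.022]
force: [-0.4, 0.3, 0.3]
grip_width: 0.0231
finger_force: 24.5
t12.70 shift mm [-6.  -6.1 53.8] [-1.  -1.5  0.1] F [-0.4  0.3  0.3] w 0.0231 ff 24.5 tcpT [-38.  -40.4 120.7]
```

```bash

python3 -m crank '0.01 -0.003 -0.003 0 -1 -1.5 0;0.01 -0.003 -0.003 0.006 0 0 0;0.01 0 0 0.01 0 0 0;0.01 0 0 0.01 0 0 0;0.01 0 0 0.01 0 0 0;0.01 0 0 0.006 0 0 0;0.01 0 0 0.002 0 0 0;0.01 0 0 0 0 0 0' 
python3 -c "
from h import *; go(tw([-.0095,-.0475,.0748]),down(half=90,tilt=27))"
```

```text
clock: 13.37
position: [0.5815, -0.2557, 0.0862]
tool_rot: [-3.139, 0.473, 3.022]
force: [1.0, 0.6, 0.0]
grip_width: 0.0231
finger_force: 24.6
t13.37 shift mm [ 2.6 -0.4 11.5] [-0.1  0.1  0.1] F [1.  0.6 0. ] w 0.0231 ff 24.6 tcpT [-12.4 -47.1  86.2]
```

```bash

python3 -m crank '0.01 0.0025 0 0.002 0 0 0;0.01 0 0 0.002 0 0 0;0.01 0 0 0.002 0 0 0;0.01 0 0 0.001 0 0 0;0.01 0 0 0.001 0 0 0;0.01 0 0 0 0 0 0;0.01 0 0 0 0 0 0;0.01 0 0 0 0 0 0' 
python3 -c "
from h import *; go(tw([-.0095,-.0475,.0748]),down(half=90,tilt=27))"
```

```text
clock: 14.03
position: [0.5829, -0.2562, 0.0786]
tool_rot: [-3.139, 0.475, 3.021]
force: [-2.8, 0.4, 4.3]
grip_width: 0.0231
finger_force: 25.0
t14.03 shift mm [ 0.5 -0.1  4.1] [-0.1  0.2  0.1] F [-2.8  0.4  4.3] w 0.0231 ff 25.0 tcpT [-10.9 -47.4  78.6]
```

There is about 5 N along the floor's normal, so the vial's underside has touched the floor. I open slowly and back out.

```bash

python3 -m crank '0.024 0 0 0 0 0 0;0.026 0 0 0 0 0 0;0.028 0 0 0 0 0 0;0.03 0 0 0 0 0 0;0.034 0 0 0 0 0 0;0.038 0 0 0 0 0 0;0.042 0 0 0 0 0 0;0.045 0 0 0 0 0 0' 
python3 -m crank '0.045 0 0 -0.003 0 0 0;0.045 0 0 -0.006 0 0 0;0.045 0 0 -0.012 0 0 0;0.045 0 0 -0.02 0 0 0;0.045 0 0 -0.025 0 0 0;0.045 0 0 -0.025 0 0 0;0.045 0 0 -0.02 0 0 0;0.045 0 0 -0.015 0 0 0' 
python3 - <<'E'
from h import *
f=cam("wrist"); save(f,"w5.png"); g=cam("scene"); T=wt(cloud(g)); x,y,z=np.moveaxis(T,-1,0)
k=(y<-.03)&(y>-.095)&(z>.11)&(z<.16)&(x<-.08)&(x>-.13); print("bar",k.sum(),np.nanmedian(T[k],0))
go(tw([-.1057,-.0475,.21]),down())
E
```

```text
clock: 14.7
position: [0.5829, -0.256, 0.0784]
tool_rot: [-3.14, 0.474, 3.021]
force: [-0.3, -0.6, -0.4]
grip_width: 0.0454
finger_force: 0.0
clock: 15.37
position: [0.525, -0.2488, 0.1921]
tool_rot: [-3.139, 0.475, 3.022]
force: [-0.0, -0.5, -0.3]
grip_width: 0.045
finger_force: 0.0
bar 104 [-0.10508179 -0.06222193  0.13704247]
t15.47 shift mm [ 24.6   0.2 -32.6] [21.3 21.5 88.1] F [ 0.1 -0.7 -0.3] w 0.0454 ff 0.0 tcpT [-68.9 -47.8 192.4]
```

View pics/w5.png

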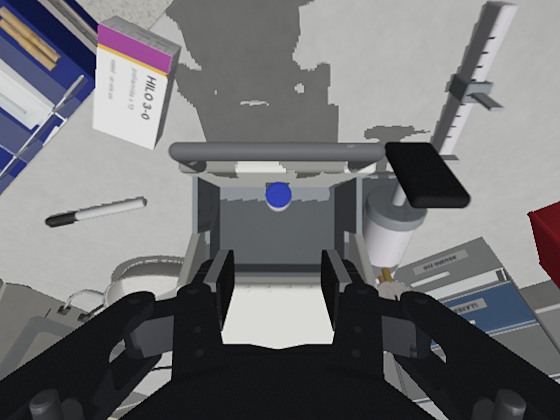

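The vial stands in the pocket, leaning along the panel, with its cap at (278,195). The fingers are free. Next I turn back and take the bar again.

```bash

python3 -m crank '0.045 0 0 -0.008 0 6.8 0;0.045 0 0 -0.008 0 6.8 0;0.045 0 0 -0.008 0 6.8 0;0.045 0 0 0 0 6.7 0;0.045 0 0 0 0 0 7;0.045 0 0 0 0 0 7;0.045 0 0 0 0 0 7;0.045 0 0 0 0 0 7' >/dev/null
python3 -m crank '0.045 0 0 0 0 0 7;0.045 0 0 0 0 0 7;0.045 0 0 0 0 0 7;0.045 0 0 0 0 0 7;0.045 0 0 0 0 0 7;0.045 0 0 0 0 0 7;0.045 0 0 0 0 0 7;0.045 0 0 0 0 0 7' >/dev/null
python3 -m crank '0.045 0 0 0 0 0 6;0.045 0 -0.01 0 0 0 0;0.045 0 -0.01 0 0 0 0;0.045 0 -0.008 0 0 0 0;0.045 0 0 0 0 0 0;0.045 0 0 0 0 0 0;0.045 0 0 0 0 0 0;0.045 0 0 0 0 0 0'
python3 -c "
from h import *; go(tw([-.1057,-.0475,.139]),down())"
```

```text
clock: 17.47
position: [0.4917, -0.2466, 0.2079]
tool_rot: [3.095, 0.008, 1.446]
force: [0.1, 0.0, 1.1]
grip_width: 0.045
finger_force: 0.0
t17.47 shift mm [ 1.9 -6.3 68.7] [ 2.7  0.4 -0.2] F [0.1 0.  1.1] w 0.0450 ff 0.0 tcpT [-102.6  -48.9  207.9]
```

```bash

python3 -m crank '0.045 0.001 -0.003 0 2.7 0.4 0;0.045 0 0 0.01 0 0 0;0.045 0 0 0.02 0 0 0;0.045 0 0 0.02 0 0 0;0.045 0 0 0.012 0 0 0;0.045 0 0 0.006 0 0 0;0.045 0 0 0 0 0 0;0.045 0 0 0 0 0 0' >/dev/null
python3 -c "
from h import *; go(tw([-.1057,-.0475,.139]),down())"
python3 -m crank '0.02 0 0 0 0 0 0;0 0 0 0 0 0 0;0 0 0 0 0 0 0;0 0 0 0 0 0 0;0 0 0 0 0 0 0;0 0 0 0 0 0 0;0 0 0 0 0 0 0;0 0 0 0 0 0 0' 50
python3 -c "
from h import *; go(tw([-.1057,-.0475,.139]),down())"
```

```text
t18.13 shift mm [ 0.2 -0.   1. ] [-0.   0.  -0.2] F [-0.1 -0.3  0.4] w 0.0450 ff 0.0 tcpT [-105.7  -47.7  140. ]
clock: 18.8
position: [0.4903, -0.2455, 0.1407]
tool_rot: [3.139, 0.001, 1.446]
force: [8.3, -2.4, -2.3]
grip_width: 0.0078
finger_force: 48.9
t18.80 shift mm [ 0.5 -1.5  1.7] [ 0.2  0.1 -0.2] F [ 8.3 -2.4 -2.3] w 0.0078 ff 48.9 tcpT [-104.2  -48.   140.7]
```

```bash

python3 -m crank '0 0 0.0037 -0.0031 0 0 0;0 0 0.0037 -0.0031 0 0 0;0 0 0.0037 -0.0031 0 0 0;0 0 0.0039 -0.0027 0 0 0;0 0 0.0039 -0.0027 0 0 0;0 0 0.0039 -0.0027 0 0 0;0 0 0.0042 -0.0024 0 0 0;0 0 0.0042 -0.0024 0 0 0' 
python3 -m crank '0 0 0.0042 -0.0024 0 0 0;0 0 0.0044 -0.002 0 0 0;0 0 0.0044 -0.002 0 0 0;0 0 0.0044 -0.002 0 0 0;0 0 0.0045 -0.0015 0 0 0;0 0 0.0045 -0.0015 0 0 0;0 0 0.0045 -0.0015 0 0 0;0 0 0.0047 -0.0011 0 0 0' 
python3 -m crank '0 0 0.0047 -0.0011 0 0 0;0 0 0.0047 -0.0011 0 0 0;0 0 0.0048 -0.0007 0 0 0;0 0 0.0048 -0.0007 0 0 0;0 0 0.0048 -0.0007 0 0 0;0 0 0.0048 -0.0002 0 0 0;0 0 0.0048 -0.0002 0 0 0;0 0 0.0048 0 0 0 0' 
python3 -c "
from h import *; go(tw([0.0,-.0475,.180]),down())"
```

```text
clock: 19.47
position: [0.519, -0.249, 0.1626]
tool_rot: [-3.139, 0.001, 1.446]
force: [-11.4, 2.0, 12.8]
grip_width: 0.008
finger_force: 50.2
clock: 20.13
position: [0.5553, -0.2535, 0.177]
tool_rot: [-3.141, 0.001, 1.446]
force: [-6.7, 2.1, 15.6]
grip_width: 0.008
finger_force: 52.9
clock: 20.8
position: [0.5936, -0.2583, 0.1814]
tool_rot: [3.141, 0.001, 1.446]
force: [-3.2, 0.9, 9.0]
grip_width: 0.0073
finger_force: 53.5
t20.80 shift mm [0.6 0.1 1.4] [ 0.   0.  -0.2] F [-3.2  0.9  9. ] w 0.0073 ff 53.5 tcpT [-1.000e-01 -4.810e+01  1.814e+02]
```

Now I push on gently into the stop.

```bash

python3 -m crank '0 0 0.001 0.001 0 0 0;0 0 0.001 0 0 0 0;0 0 0.001 0 0 0 0;0 0 0.001 0 0 0 0;0 0 0.001 0 0 0 0;0 0 0.001 0 0 0 0;0 0 0 0 0 0 0;0 0 0 0 0 0 0' 
python3 -c "
from h import *; go(tw([0.0,-.0475,.180]),down())"
```

```text
clock: 21.47
position: [0.596, -0.2586, 0.1811]
tool_rot: [-3.134, 0.002, 1.445]
force: [-37.2, 9.3, 42.2]
grip_width: 0.0078
finger_force: 57.2
t21.47 shift mm [ 0.7 -2.3  1.1] [-0.4  0.1 -0.2] F [-37.2   9.3  42.2] w 0.0078 ff 57.2 tcpT [  2.3 -48.2 181.1]
```

```bash

python3 -m crank '0.01 0 0 0 0 0 0;0.03 0 -0.003 -0.001 0 0 0;0.045 0 0 0 0 0 0;0.045 0 0 0 0 0 0;0.045 0 0 -0.01 0 0 0;0.045 0 0 -0.02 0 0 0;0.045 0 0 -0.02 0 0 0;0.045 0 0 -0.01 0 0 0' 
python3 -m crank '0.045 0.03 -0.013 0 0 0 0;0.045 0.03 -0.013 0 0 0 0;0.045 0.03 -0.013 0 0 0 0;0.045 0.028 -0.013 0 0 0 0;0.045 0 0 0 0 0 0;0.045 0 0 0 0 0 0;0.045 0 0 0 0 0 0;0.045 0 0 0 0 0 0' 
python3 - <<'E'
from h import *
f=cam("wrist"); save(f,"w6.png",(0,0,400,300),2); g=cam("scene"); t=cam("top")
for F in(g,t,f):
    T=wt(cloud(F)); x,y,z=np.moveaxis(T,-1,0)
    k=(y<-.01)&(y>-.085)&(z>.155)&(z<.19)&(x<.04)&(x>-.06); print("bar",k.sum(),np.nanmedian(T[k],0))
    k=(y>.105)&(y<.14)&(z>.036)&(z<.075)&(x<-.07)&(x>-.17); print("fin",k.sum(),np.nanmedian(T[k],0),np.nanpercentile(x[k],[5,95]) )
    k=(y>.055)&(y<.085)&(z>.105)&(z<.12)&(x<-.02)&(x>-.1); print("plate top",k.sum(),np.nanmedian(T[k],0),np.nanpercentile(x[k],[5,95]))
for X in((-.094,.115,.052),(-.05,.107,.052),(-.05,.07,.112)): print(proj(f,tw(X)))
go(tw([-.05,.07,.095]),down())
E
```

```text
clock: 22.13
position: [0.5969, -0.2585, 0.2434]
tool_rot: [3.14, 0.001, 1.446]
force: [0.0, 0.3, 0.0]
grip_width: 0.0452
finger_force: 0.0
clock: 22.8
position: [0.5591, -0.1359, 0.2405]
tool_rot: [-3.141, 0.001, 1.445]
force: [0.6, -0.2, 0.2]
grip_width: 0.0449
finger_force: 0.0
bar 118 [ 1.07323323e-04 -4.84574615e-02  1.78010983e-01]
fin 21 [-0.09377854  0.11180809  0.04891594] [-0.09501151 -0.09158385]
plate top 40 [-0.04971098  0.07024508  0.11045688] [-0.05342011 -0.04300181]
bar 80 [ 0.00038355 -0.05663207  0.17872215]
fin 0 [nan nan nan] nan
plate top 0 [nan nan nan] nan
bar 0 [nan nan nan]
fin 59 [-0.09309516  0.11402875  0.05600456] [-0.09561085 -0.09265862]
plate top 450 [-0.04799613  0.07063825  0.11133201] [-0.05411327 -0.04258362]
[234.31370096 151.61318649]
[276.66397166 159.20599397]
[276.68911899 207.78915575]
t22.95 shift mm [  0.8  -0.5 145.3] [-0.1  0.  -0.3] F [ 0.4  0.  -0. ] w 0.0451 ff 0.0 tcpT [-49.3  69.3 240.3]
  return np.nanmean(a, axis, out=out, keepdims=keepdims)
  return np.nanmean(a, axis, out=out, keepdims=keepdims)
```

View pics/w6.png

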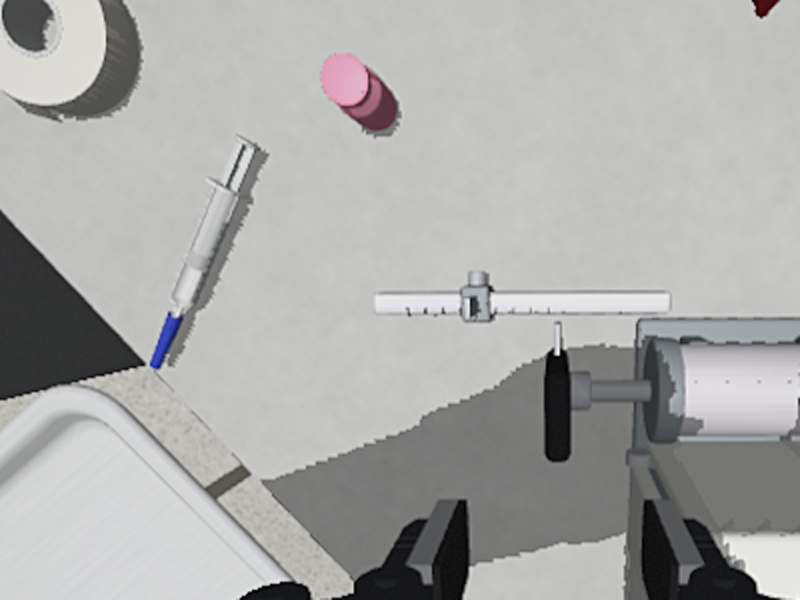

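The bar now reads x ≈ 0, so the hopper is home. The clip is at crop (478,300) and the pointer at crop (558,338). Next I grip the plate.

```bash

python3 -m crank '0.04 0 0 0.02 0 0 0;0.04 0 0 0.03 0 0 0;0.04 0 0 0.03 0 0 0;0.04 0 0 0.025 0 0 0;0.04 0 0 0.018 0 0 0;0.04 0 0 0.012 0 0 0;0.04 0 0 0.008 0 0 0;0.04 0 0 0.002 0 0 0' 
python3 -m crank '0.02 0 0 0 0 0 0;0 0 0 0 0 0 0;0 0 0 0 0 0 0;0 0 0 0 0 0 0;0 0 0 0 0 0 0;0 0 0 0 0 0 0;0 0 0 0 0 0 0;0 0 0 0 0 0 0' 80
python3 - <<'E'
from h import *
f=cam("wrist"); save(f,"w7.png",(140,60,340,210),4); print("px start",proj(f,tw((-.094,.115,.052))),proj(f,tw((-.05,.107,.052))))
go(tw([-.05,.07,.095]),down())
E
```

```text
clock: 23.62
position: [0.5585, -0.1351, 0.0946]
tool_rot: [-3.14, 0.0, 1.446]
force: [-0.9, -0.1, 0.6]
grip_width: 0.0402
finger_force: 0.0
clock: 24.28
position: [0.56, -0.1353, 0.0967]
tool_rot: [3.14, 0.001, 1.446]
force: [5.8, -0.8, -0.6]
grip_width: 0.0107
finger_force: 78.6
px start [197.14585831 169.69710218] [274.48122509 183.31559936]
t24.33 shift mm [ 0.1 -1.7  1.7] [ 0.1  0.  -0.2] F [ 6.  -1.8 -1. ] w 0.0114 ff 78.6 tcpT [-48.4  69.9  96.7]
```

View pics/w7.png

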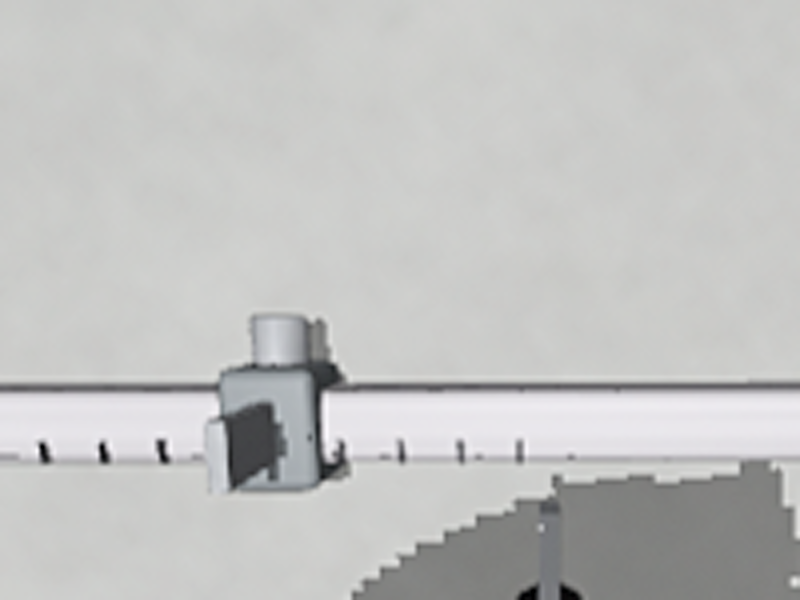

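The crop shows the fin's top edge at (217,455) and the pointer at (550,540), about 80 px apart at full scale, roughly 44 mm. I draw 40 mm, then trim by sight with the camera directly above.

```bash

python3 -m crank '0 0 -0.004 0 0 0 0;0 0 -0.006 0 0 0 0;0 0 -0.007 0 0 0 0;0 0 -0.007 0 0 0 0;0 0 -0.007 0 0 0 0;0 0 -0.005 0 0 0 0;0 0 -0.003 0 0 0 0;0 0 -0.001 0 0 0 0' 
python3 -m crank '0 0 0 0 0 0 0;0 0 0 0 0 0 0;0 0 0 0 0 0 0;0 0 0 0 0 0 0;0 0 0 0 0 0 0;0 0 0 0 0 0 0;0 0 0 0 0 0 0;0 0 0 0 0 0 0' 
python3 - <<'E'
from h import *
f=cam("wrist"); save(f,"w8.png",(220,120,340,210),6); print("px",proj(f,tw((-.094,.115,.052))),proj(f,tw((-.09,.107,.052))))
go(tw([-.094,.07,.095]),down())
d=f["depth"]; T=wt(cloud(f)); print("depth fin/pointer area z,x:")
for v in range(160,200,4): print(v,[(int(T[v,u,2]*1e3) if d[v,u]>0 else -1) for u in range(240,300,3)])
E
```

```text
clock: 25.0
position: [0.5205, -0.1304, 0.0967]
tool_rot: [3.139, 0.001, 1.446]
force: [10.5, -1.8, -7.2]
grip_width: 0.0112
finger_force: 78.0
clock: 25.67
position: [0.5208, -0.1305, 0.0967]
tool_rot: [3.139, 0.001, 1.446]
force: [9.1, -1.9, -4.7]
grip_width: 0.0109
finger_force: 78.1
px [266.42139696 169.54989274] [273.5402461  183.42995591]
t25.72 shift mm [ 0.1 -6.2  1.7] [ 0.2  0.  -0.2] F [ 9.5 -2.9 -3.8] w 0.0109 ff 78.1 tcpT [-87.8  69.9  96.7]
depth fin/pointer area z,x:
160 [21, 20, 21, 21, 22, 26, 27, 28, 28, 33, 27, 29, 27, 26, 22, 20, 21, 22, 22, 22]
164 [21, 21, 23, 22, 22, 25, 28, 26, 56, 56, 27, 27, 28, 26, 21, 22, 23, 21, 22, 21]
168 [21, 21, 21, 21, 21, 20, 26, 26, 58, 56, 28, 26, 28, 26, 21, 22, 22, 22, 21, 22]
172 [21, 21, 22, 22, 22, 20, 29, 27, 58, 57, 28, 29, 27, 27, -1, 21, 21, 21, 22, 20]
176 [0, 0, 0, 0, 0, 0, 29, 27, 56, 58, 28, 27, 27, 25, -1, 0, 0, 0, 0, 0]
180 [0, 0, 0, 2, 0, 0, 28, 28, 58, 58, 26, 26, 27, 0, 0, 0, 0, 0, 0, 0]
184 [0, 0, 0, 0, 0, 0, 1, 0, 0, 0, 0, -1, 0, 0, 0, 0, 0, 0, 0, 0]
188 [0, 0, 0, 0, 0, 0, 0, 0, 0, 0, -1, 0, 56, 57, 1, 0, 0, 0, 0, 0]
192 [0, 0, 0, 1, 0, 0, 0, 0, 0, 0, -1, 0, 55, 57, 0, 0, 0, 0, 0, -1]
196 [0, 0, 0, 0, 0, 0, 0, 0, 0, 0, 0, 0, 57, 57, 0, 0, 0, 0, 0, 0]
```

View pics/w8.png

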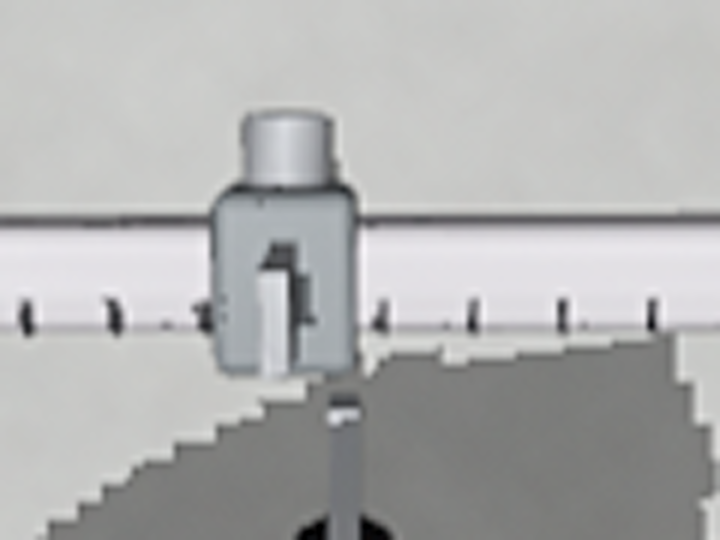

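The crop shows the fin's top at columns 258–291 and the pointer at 328–360, both about 57 mm high. The gap is 11.6 px, roughly 6.4 mm.

```bash

python3 -m crank '0 0 -0.001 0 0 0 0;0 0 -0.0015 0 0 0 0;0 0 -0.0015 0 0 0 0;0 0 -0.0015 0 0 0 0;0 0 -0.001 0 0 0 0;0 0 0 0 0 0 0;0 0 0 0 0 0 0;0 0 0 0 0 0 0' 
python3 - <<'E'
from h import *
f=cam("wrist"); save(f,"w9.png",(220,120,340,210),6)
g=f["pixels"]; T=wt(cloud(f)); 
x,y,z=np.moveaxis(T,-1,0); vv,uu=np.mgrid[:420,:560]; k=(z>.048)&(z<.064)&(uu>240)&(uu<310)
for n,lo,hi in(("fin",164,182),("ptr",187,198)):
    m=k&(vv>=lo)&(vv<hi); print(n,m.sum(),uu[m].mean(),np.percentile(uu[m],[2,98]),x[m].mean())
go(tw([-.094,.07,.095]),down())
E
```

```text
clock: 26.38
position: [0.5145, -0.1297, 0.0967]
tool_rot: [3.138, 0.001, 1.446]
force: [9.9, -3.0, -4.7]
grip_width: 0.0108
finger_force: 78.1
fin 89 277.02247191011236 [275. 279.] -0.09435585976127957
ptr 54 277.01851851851853 [275. 279.] -0.09439750608220443
t26.43 shift mm [0.1 0.2 1.7] [ 0.2  0.  -0.2] F [ 9.2 -3.  -5. ] w 0.0106 ff 78.1 tcpT [-94.2  69.9  96.7]
```

View pics/w9.png

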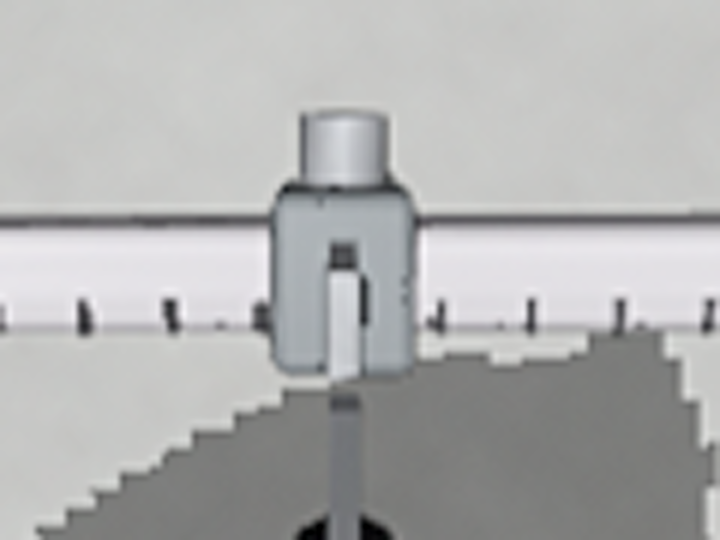

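The pointer (column 345) lines up with the fin (column 345), and the grip holds at 78 N, so I hand it in.

```bash
python3 -c "
from h import *
print(bot.job_done())"
```

```text
the job is handed in; nothing more can be done
None
```

I handed the job in at about 26 s. The vial is in the hopper and the hopper measures fully shut. The gripper is holding the pump handle with its pointer level with the mark clip in the last wrist picture.

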